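# Lever up a test fixture's sprung lid to the inspection mark and hold it

## Robot

A 6-joint arm with a two-finger parallel gripper is mounted at the origin on the work surface. World frame = base frame: x ahead of the robot, y to its left, z up, the work surface at z = 0. Lengths are in mm, angles in degrees, forces in N, time in s.
With the tool pointing down it reaches from about 300 to 850 mm from the base axis. Payload 4.2 kg.
Tool frame: the origin (TCP) lies midway between the tips of the shut fingers; the grasp point (between the pads) lies 19 mm behind it; z points along the fingers, y is the line along which they close (so a half turn about z gives the same grasp; the last joint's range is limited). The gripper opens to 91 mm and grips with 3 to 60 N. Pads are 32 mm wide; open, the fingers measure 118 mm over their backs; the gripper's body (76 mm by 178 mm) begins 60 mm behind the grasp point.
Start: joints at [-70.359, 18.312, 89.639, -0, 72.044, -1.146], TCP at [204.068, -537.587, 213.976] pointing down, gripper open.
Joint ranges: [-177.97, 177.97], [-48.28, 115.42], [12.27, 149.76], [-77.06, 257.06], [2.81, 150.46], [-146.56, 146.56]. Speed limits (degrees/s): [147.25, 147.25, 180, 180, 180, 180].

## Interface

Orientations are given as [roll, pitch, yaw] about the fixed x, y, z axes, in that order (R = Rz(yaw) Ry(pitch) Rx(roll)).
In Python, from workcell import env, viewer, status, job_done gives the robot as it stands (env), with the cameras (viewer), the readings (status) and the job as plain functions.
- The arm moves only by the tool step_hand, called after "Emit:" by a JSON object that holds its "api" and its "payload", one argument or row to a line. Schema: {"type":"object","properties":{"offsets":{"type":"array","items":{"type":"array","items":{"type":"array","items":{"type":"number"},"minItems":6,"maxItems":6},"minItems":1,"maxItems":8},"minItems":1,"maxItems":1},"finger_gap":{"type":"number"},"grip_force":{"type":"number"},"only":{"type":"string"},"quiet":{"type":"boolean"},"lines":{"type":"string"}},"required":["offsets"],"additionalProperties":false}. offsets is a list that holds a single list of rows (three levels of brackets), with 1 to 8 rows, each of 6 numbers: dx, dy, dz in shares of the most that a row can go, 1 being 50 mm, then a rotation vector rx, ry, rz in shares of 90 degrees (1.0 is 90 degrees); each row shifts and turns the commanded pose from where the row before left it, along the tool's axes as they then stand; what a row does not reach is not made up. A row lasts 1/10 s, in which the tool goes at most 50 mm and 8.59 degrees, less where a joint would pass 70% of its speed; a pose out of reach is approached as far as the arm can. finger_gap is the finger opening in mm, set as the call begins (left out keeps the last). The fingers move at their own pace and stop on an object; grip_force is the grip in N (left out, the last holds). Time passes only in rows, so rows that do not move let the fingers close. The tool returns the time, the measured TCP pose, the force, the opening and the grip force at its end. only (a regular expression) keeps the lines of the reply that match it, lines (a string "A,B") keeps lines A to B, and quiet returns only ok. No shift or turn number may pass 1 either way. Input that does not fit is refused with a message, and nothing moves.
- status.state(): the state, without advancing time (a new reading comes with each control period).
- viewer.grab_frame(name): name is "side" or "top" or "wrist"; returns the picture (400x640x3 uint8, blue, green, red); there is no depth.
- viewer.camera_model(name): a dict with "fx", "fy", "cx", "cy" (pixels), "D" ([k1, k2, p1, p2, k3] as OpenCV has them; the pictures are not rectified), "T" (4x4, takes a point from camera to world coordinates). Camera axes: x right, y up, looking along -z (the intrinsics and any distortion apply to the point x, -y, -z); pixel columns grow to the right and rows downward; lengths in mm; the calibration is good to about 2 mm. A picture is of the moment at which its call begins: read the wrist's pose just before it. camera_model takes no time and is no camera call; for the wrist camera it gives the pose at the moment of the call.
- job_done(): hands the job in; it is judged then, once.
The state is a dict: "time_s": time; "qpos": joint angles; "qvel": joint speeds; "effort": joint torques, N m; "ee_pos": TCP position; "ee_rot": TCP orientation; "force": force on the tool from outside, world axes, zero at the start; "torque": the same for the moment, N m; "gripper_width": finger opening in mm; "gripper_force": force on a finger pad.
Only numpy, scipy, OpenCV 4.12 (cv2) and the standard library are available. Lean on these libraries where they do the work, as an engineer would, in place of code of your own. Each camera call takes 0.05 s, during which the arm holds its last target. There are 200 camera calls.

## Task

Pick up the yellow-handled pry tool, slip its blade into the slot at the front of the test fixture, and lift the sprung lid with the blade until the red pointer on the lid's side lines up with the orange marker on the scale, so that the board inside can be inspected. Finish while holding it there, still and with the tool in the gripper: do not let go or put anything down. Keep the gripper itself off the lid, do not shift the marker, and leave the bottle, the camera module and the blue tray where they are.

Things in the scene. Friction and masses are not known exactly. Their poses are not given: they have to be found in the camera images.
- fixture: Black test fixture fixed to the bench: hollow case 180 (x) x 200 (y) x 55 (z) mm, aluminium lid on top. Origin: centre of the underside; +x points from the slotted front face (x = -90 mm, facing the robot, yaw within 17 degrees) to the hinge at the back, z up. The 3 mm thick white scale arc stands on its left (+y) side, 111 mm from its middle, up to 165 mm high.
- slot (a point): Centre of the mouth of the pry slot, mid-width at the top of the case's front face: 50 mm wide, 9 mm high (46 to 55 mm above the bench), a yellow line below it. It is a cut in the 6 mm front wall, open above to the lid's underside; behind it free space at least 60 mm deep, reaching 15 mm lower. Axes as the fixture's: the blade goes in along +x.
- hinge (a point): Middle of the lid's hinge axis, on the case's back upper edge (90 mm behind the middle, 55 mm high); the axis is along the fixture's y. Axes as the fixture's.
- lid (a joint): Lid angle in rad: 0 shut, grows as the front edge rises, at most 1.3. Flat aluminium plate 180 x 200 x 8 mm, 0.25 kg, hinged at the back; shut, it is flush with the case's edges, no overhang or handle. A spring shuts it (0.24 N m at 0 plus 0.3 N m per rad, plus 0.22 N m of weight): about 3 to 4 N upwards at the front edge lift it; let go, it falls shut.
- lid_edge (a point): Middle of the lower front edge of the lid, 180 mm from the hinge axis, on the underside (the underside's plane passes through the hinge axis). Axes turn with the lid: x towards the hinge, y along it.
- pointer (a point): Tip of the red pointer, a bar along the left (+y) side of the lid, 118 mm from the hinge axis, 102 mm left of the lid's middle. Axes turn with the lid (x towards the hinge).
- marker (a joint): Angle in rad at which the orange marker is set on the scale, measured like the lid's: the pointer is lined up when the lid's angle equals this. It is between 0.38 and 0.68, different each time, and stays there unless pushed.
- marker_tip (a point): Inner end of the orange marker (a block 30 x 18 x 12 mm astride the scale arc, 12 mm along the arc), where the pointer tip arrives, 122 mm from the hinge axis. Axes turn with the marker and are parallel to the pointer's when lined up.
- pry_tool: Pry tool lying loose on the bench left or right of the fixture, 145 mm long, 50 to 100 g. Origin: on the underside below the place to grip; +x along the blade (within 30 degrees of the world's at the start), z up. Yellow flat-sided handle 16 wide x 24 high, x -70 to +20 mm; steel blade 18 wide x 3 thick, to x = +75 mm, mid-plane 12 mm above the underside.
- blade_tip (a point): Middle of the blade's front end: 75 mm ahead of the tool's origin, 12 mm above its underside. Axes as the tool's.
- bottle: Bystander: loose white bottle with a blue cap, 48 mm across, 110 mm high, upright. Origin: centre of its base. It stands on the side where the tool is not.
- module: Bystander: loose black camera module lying flat, 110 x 70 x 30 mm. Origin: centre of its underside. At the back left.
- tray: Bystander: loose blue open parts tray 130 x 100 x 35 mm. Origin: centre of its underside. At the back right.

How it is judged (in metres and radians):
On the way, in this order (a step that is already met when the one before it is completed fails the run):
1. the pry tool is gripped and off the bench (height (world z) of pry_tool above 0.02 m and contact force between the fingers and pry_tool above 1 N), for 0.2 s.
2. the blade has levered the lid off its seat, the gripper not touching the lid (value of joint lid above 0.06 rad and contact force between pry_tool and lid above 0.5 N and contact force between each of the fingers, the arm and lid below 1 N), for 0.2 s.
At the end, for the whole second after the job is handed in: The lid is held still within 0.07 rad (4 degrees) of the marker, carried by the pry tool (over 0.8 N) that the fingers grip more than 50 mm above the bench; gripper and arm off the lid; marker (6 mm) and bystanders (30 mm) where they were (angle between the x axis of pointer and the x axis of marker_tip, either way round below 0.07 rad and velocity of joint lid between -0.05 and 0.05 rad/s and contact force between pry_tool and lid above 0.8 N and contact force between the fingers and pry_tool above 2 N and height (world z) of pry_tool above 0.05 m and linear speed of pry_tool below 0.03 m/s and contact force between each of the fingers, the arm and lid below 1 N and distance of marker_tip from where it was at the start of the episode below 0.006 m and distance of each of bottle, module, tray from where it was at the start of the episode below 0.03 m); the arm keeps its last pose, push and grip.
It fails at once if the gripper or arm pushes on the lid (over 3 N) (contact force between any of the fingers, the arm and lid above 3 N).
It fails at once if the marker is shifted (over 6 mm) (distance of marker_tip from where it was at the start of the episode above 0.006 m).
It fails at once if the bottle is moved over 30 mm or tipped (distance of bottle from where it was at the start of the episode above 0.03 m or angle between bottle's own z axis and vertical above 0.35 rad).
It fails at once if the camera module is moved over 30 mm or tipped (distance of module from where it was at the start of the episode above 0.03 m or angle between module's own z axis and vertical above 0.35 rad).
It fails at once if the tray is moved over 30 mm or tipped (distance of tray from where it was at the start of the episode above 0.03 m or angle between tray's own z axis and vertical above 0.35 rad).
It also fails if it takes over 53 s, if anything falls off the work surface, if the arm or the gripper's body presses on something with over 40 N, if the wrist force passes 120 N, or if a joint passes its speed limit or range.

## Working session

There is one attempt and no reset: what is moved stays moved. The work goes in short steps, Python scripts to look and compute and a tool call to move; the robot and the scene stay as the last step left them, time stands still between calls to the robot, and variables do not carry over. Pictures are saved under pics/ and viewed, at most 10 in all, crops included, and the job is handed in when it is done.

```bash
ls; mkdir -p pics
```

Run:
```python
from workcell import env, viewer, status, job_done
import cv2,numpy as np
for n in("top","side"):
    f=viewer.grab_frame(n);cv2.imwrite(f"pics/{n}0.png",f)
    m=viewer.camera_model(n);print(n,m["fx"],m["fy"],m["cx"],m["cy"],m["D"]);print(np.round(m["T"],3))
s=status.state();print(s)
```

```text
pics
workcell.py
top 387.6165138263816 387.6165138263816 316.4431604407841 198.54454231776808 [-0.07314576  0.          0.          0.          0.        ]
[[-1.700000e-02  9.890000e-01 -1.480000e-01  4.590510e+02]
 [-1.000000e+00 -1.600000e-02  4.000000e-03 -3.230000e+00]
 [ 2.000000e-03  1.480000e-01  9.890000e-01  1.042256e+03]
 [ 0.000000e+00  0.000000e+00  0.000000e+00  1.000000e+00]]
side 473.7870986270105 473.7870986270105 319.40779158801945 203.04965745426418 [-0.06364357  0.          0.          0.          0.        ]
[[-9.99000e-01  6.00000e-03 -3.90000e-02  5.63104e+02]
 [-3.50000e-02 -6.07000e-01  7.94000e-01  9.34936e+02]
 [-1.90000e-02  7.95000e-01  6.06000e-01  7.70452e+02]
 [ 0.00000e+00  0.00000e+00  0.00000e+00  1.00000e+00]]
{'time_s': 0.1, 'qpos': array([-7.03587508e+01,  1.83493932e+01,  8.96997868e+01, -2.06351853e-03,
        7.20426959e+01, -1.14506270e+00]), 'qvel': array([ 0.07025618, -0.11829615, -0.31813822,  0.07225092,  0.04294879,
       -0.04142219]), 'effort': array([-2.18477949e-04, -4.13332164e+01, -2.32508540e+01,  7.27768033e-02,
        4.21354047e-02, -6.66000460e-05]), 'ee_pos': array([ 203.9059956 , -537.15386751,  213.18764399]), 'ee_rot': array([-1.79908103e+02,  1.25554687e-04,  2.07869497e+01]), 'force': array([0.01646595, 0.06783394, 1.04832731]), 'torque': array([ 0.01656921,  0.0053093 , -0.00797267]), 'gripper_force': 0.0, 'gripper_width': 91.16648817290103}
```

View pics/top0.png

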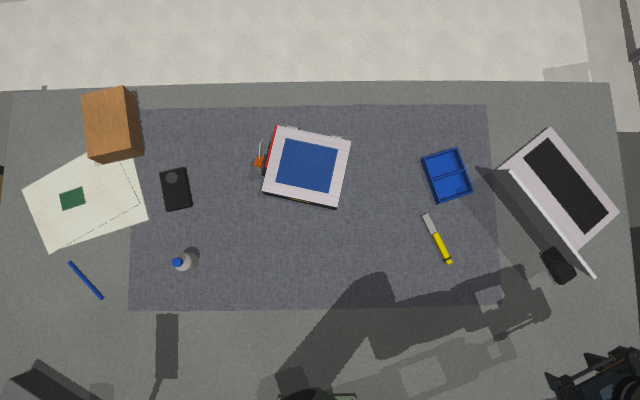

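View pics/side0.png

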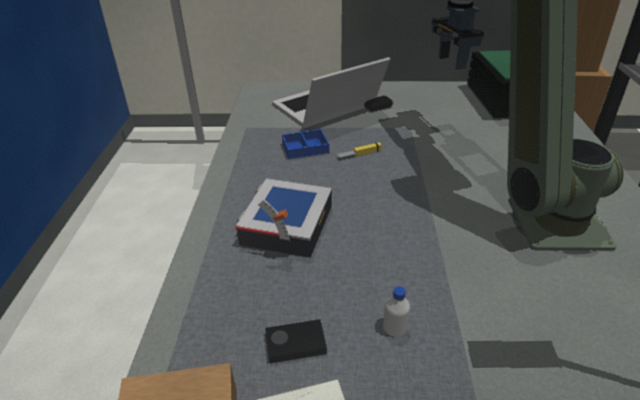

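The top view shows the tool from blade tip (425,215) to handle end (450,262). The lid corners are at about (278,126), (350,140), (337,208) and (263,193), and the orange marker is at (260,161). In the side view the marker is at (281,215) and the bottle is on the left, away from the tool.

Create h.py:
```python
import cv2,numpy as np
from workcell import env, viewer, status, job_done
def ray(m,uv):
    K=np.array([[m["fx"],0,m["cx"]],[0,m["fy"],m["cy"]],[0,0,1.]])
    p=cv2.undistortPoints(np.float64(uv).reshape(-1,1,2),K,np.float64(m["D"])).reshape(-1,2)
    T=np.array(m["T"]);d=np.c_[p[:,0],-p[:,1],-np.ones(len(p))]@T[:3,:3].T
    return T[:3,3],d
def onz(m,uv,z):
    o,d=ray(m,uv);return o+d*((z-o[2])/d[:,2])[:,None]
def tri(ma,a,mb,b):
    o1,d1=ray(ma,a);o2,d2=ray(mb,b);d1,d2=d1[0],d2[0]
    s=np.linalg.lstsq(np.c_[d1,-d2],o2-o1,rcond=None)[0]
    p,q=o1+s[0]*d1,o2+s[1]*d2;return (p+q)/2,np.linalg.norm(p-q)
def mask(f,lo,hi,roi=None):
    k=cv2.inRange(cv2.cvtColor(f,cv2.COLOR_BGR2HSV),np.array(lo),np.array(hi))
    if roi:
        z=np.zeros_like(k);x0,y0,x1,y1=roi;z[y0:y1,x0:x1]=k[y0:y1,x0:x1];k=z
    return k
def big(k):
    c=max(cv2.findContours(k,cv2.RETR_EXTERNAL,cv2.CHAIN_APPROX_NONE)[0],key=cv2.contourArea);return c.reshape(-1,2).astype(float)
```

Run:
```python
from h import *
np.set_printoptions(precision=1,suppress=True)
t,s=cv2.imread("pics/top0.png"),cv2.imread("pics/side0.png")
mt,ms=viewer.camera_model("top"),viewer.camera_model("side")
def rect(c,z,m=mt):
    P=onz(m,c,z)[:,:2].astype(np.float32);r=cv2.minAreaRect(P);return r,cv2.boxPoints(r)
c=big(mask(t,(20,120,80),(35,255,255),(400,200,470,280)));r,b=rect(c,22);print("yellow",r);print(b)
c=big(mask(t,(0,0,120),(179,60,255),(415,205,440,240)));r,b=rect(c,13.5);print("blade",r);print(b)
k=mask(t,(0,0,150),(179,50,255),(255,115,360,215))|mask(t,(100,100,60),(125,255,255),(270,125,345,200))
k=cv2.morphologyEx(k,cv2.MORPH_OPEN,np.ones((7,7)))
c=big(k);r,b=rect(c,63);print("lid",r);print(b)
ot=mask(t,(6,150,100),(16,255,255),(240,140,280,190));os_=mask(s,(3,140,100),(16,255,255),(265,200,300,230))
a=[np.argwhere(x)[:,::-1] for x in(ot,os_)];print([len(x) for x in a],[x.mean(0) for x in a])
print(tri(mt,a[0].mean(0),ms,a[1].mean(0)))
im=np.hstack([cv2.resize(t[115:215,250:360],None,fx=3.6,fy=3.6,interpolation=2),cv2.resize(s[165:265,230:340],None,fx=3.6,fy=3.6,interpolation=2)])
cv2.imwrite("pics/crop0.png",im)
```

```text
yellow ((481.6224670410156, -330.9269714355469), (73.2958984375, 20.635372161865234), 24.043973922729492)
[[ 444.  -336.4]
 [ 452.4 -355.3]
 [ 519.3 -325.4]
 [ 510.9 -306.6]]
blade ((541.4546508789062, -308.42572021484375), (55.863502502441406, 18.443307876586914), 23.998157501220703)
[[ 512.2 -311.4]
 [ 519.7 -328.2]
 [ 570.7 -305.5]
 [ 563.2 -288.6]]
lid ((694.8663940429688, 16.74376678466797), (199.12339782714844, 182.4173583984375), 76.61164855957031)
[[ 583.1  -59. ]
 [ 760.5 -101.2]
 [ 806.6   92.5]
 [ 629.2  134.7]]
[79, 47] [array([258.3, 161.2]), array([281.3, 213.8])]
(array([688.1, 132.4, 127.8]), np.float64(2.836930613849149))
```

View pics/crop0.png

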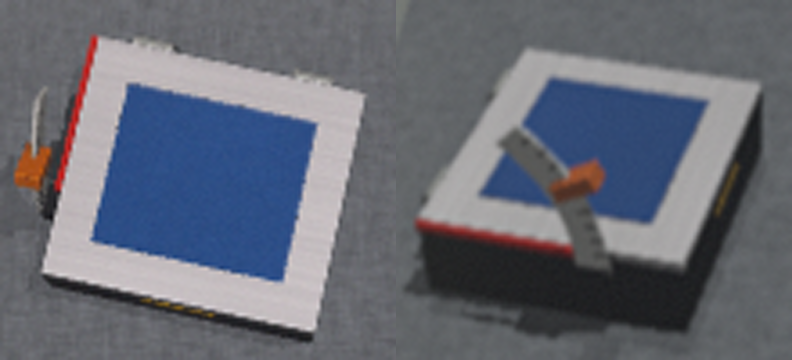

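The lid's yaw is about −13.4°, the slot mouth is at about (607,38) and the marker angle is about 0.53 rad. The close-up crop shows the red pointer along the lid's left edge and the orange block on the arc. I'll move above the tool.

Careful with the scale: shifts go in shares of 50 mm and turns go in shares of 90 degrees. That gives: 40 mm is 0.8, 20 mm is 0.4, -1 degrees / 90 = -0.0111.

Emit:
{"api": "step_hand", "payload": {
  "offsets": [
    [[0.8,-0.2,0.12,0,0,-0.0111],[0.8,-0.2,0.12,0,0,-0.0111],[0.8,-0.2,0.12,0,0,-0.0111],[0.8,-0.2,0.12,0,0,0],[0.8,-0.2,0.12,0,0,0],[0.8,-0.2,0.12,0,0,0],[0.8,-0.2,0.12,0,0,0],[0.4,-0.2,0.12,0,0,0]]
  ],
  "finger_gap": 91
}}

```text
time_s: 0.9
ee_pos: [451.1, -344.9, 165.3]
ee_rot: [-180.0, -0.0, 23.9]
force: [-0.3, -1.0, -0.2]
gripper_width: 91.2
gripper_force: 0.0
```

Emit:
{"api": "step_hand", "payload": {
  "offsets": [
    [[0,0,0,0,0,0],[0,0,0,0,0,0],[0,0,0,0,0,0]]
  ]
}}

```text
time_s: 1.2
ee_pos: [448.3, -347.6, 166.1]
ee_rot: [180.0, 0.0, 23.7]
force: [-0.4, -0.7, -0.2]
gripper_width: 91.0
gripper_force: 0.0
```

Run:
```python
from h import *
np.set_printoptions(precision=2,suppress=True)
s=status.state();m=viewer.camera_model("wrist");f=viewer.grab_frame("wrist");cv2.imwrite("pics/w0.png",f)
print(s["ee_pos"],s["ee_rot"],s["gripper_width"])
for n,lo,hi,z in(("yellow",(20,110,60),(35,255,255),24),):
    c=big(mask(f,lo,hi));P=onz(m,c,z)[:,:2].astype(np.float32);r=cv2.minAreaRect(P);print(n,r);print(cv2.boxPoints(r))
```

```text
[ 448.29 -347.63  166.09] [179.98   0.02  23.74] 91.02904909012803
yellow ((322.48553466796875, -568.6409912109375), (34.02240753173828, 338.78106689453125), 23.883785247802734)
[[ 238.35 -420.64]
 [ 375.51 -730.41]
 [ 406.62 -716.64]
 [ 269.46 -406.87]]
```

View pics/w0.png

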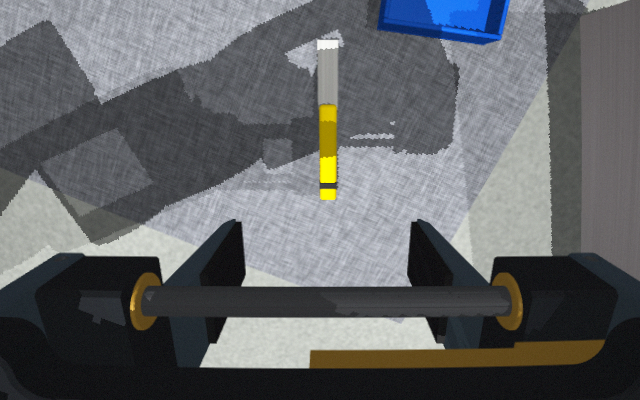

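The wrist view shows the tool vertical in the image, aligned with the gripper: tip at (328,42), handle rows 104–199, columns 320–337. The gripper's own gold bar had fooled the mask, so I'll restrict it.

Run:
```python
from h import *
np.set_printoptions(precision=1,suppress=True)
s=status.state();m=viewer.camera_model("wrist");f=cv2.imread("pics/w0.png")
k=mask(f,(18,100,50),(35,255,255),(300,90,360,210));ys,xs=np.where(k);print(xs.min(),xs.max(),ys.min(),ys.max())
R=cv2.Rodrigues(np.radians(s["ee_rot"])*0)[0]
from scipy.spatial.transform import Rotation as Ro
R=Ro.from_euler("xyz",s["ee_rot"],degrees=True).as_matrix()
for n,uv,z in(("tip",(328,41),13.5),("front",(328.5,104),24),("rear",(328.5,199.5),24)):
    p=onz(m,[uv],z)[0];print(n,p,"tool frame",R.T@(p-s["ee_pos"]))
```

```text
319 336 104 199
tip [ 564.  -299.6   13.5] tool frame [125.4   2.3 152.7]
front [ 515.3 -321.5   24. ] tool frame [ 72.    2.8 142.2]
rear [ 433.8 -357.5   24. ] tool frame [-17.1   3.  142.2]
```

Converted, 40 mm is 0.8, 35 mm is 0.7.

Emit:
{"api": "step_hand", "payload": {
  "offsets": [
    [[0.5,0.03,0.6,0,0,0],[0.54,0.024,0.8,0,0,0],[0,0,0.7,0,0,0],[0,0,0.5,0,0,0],[0,0,0.36,0,0,0],[0,0,0.2,0,0,0],[0,0,0.08,0,0,0],[0,0,0,0,0,0]]
  ],
  "finger_gap": 91,
  "grip_force": 60
}}

```text
time_s: 2.05
ee_pos: [497.5, -329.0, 4.2]
ee_rot: [180.0, -0.0, 23.7]
force: [0.2, -0.3, -0.1]
gripper_width: 91.1
gripper_force: 0.0
```

Emit:
{"api": "step_hand", "payload": {
  "offsets": [
    [[0,0,0,0,0,0],[0,0,0,0,0,0],[0,0,0,0,0,0]]
  ]
}}

```text
time_s: 2.35
ee_pos: [498.0, -328.6, 4.8]
ee_rot: [179.9, -0.0, 23.8]
force: [0.3, -0.0, 0.7]
gripper_width: 91.0
gripper_force: 0.0
```

Converted, 1.5 mm is 0.03.

Emit:
{"api": "step_hand", "payload": {
  "offsets": [
    [[0,0,0.03,0,0,0],[0,0,0,0,0,0],[0,0,0,0,0,0],[0,0,0,0,0,0],[0,0,0,0,0,0],[0,0,0,0,0,0],[0,0,0,0,0,0],[0,0,0,0,0,0]]
  ],
  "finger_gap": 0,
  "grip_force": 60
}}

```text
time_s: 3.15
ee_pos: [497.6, -328.4, 2.4]
ee_rot: [180.0, 0.0, 23.8]
force: [-0.4, -0.7, 0.3]
gripper_width: 30.0
gripper_force: 0.0
```

Emit:
{"api": "step_hand", "payload": {
  "offsets": [
    [[0,0,0,0,0,0],[0,0,0,0,0,0],[0,0,0,0,0,0]]
  ]
}}

```text
time_s: 3.45
ee_pos: [497.6, -328.4, 2.5]
ee_rot: [180.0, -0.0, 23.8]
force: [-0.7, 0.1, -0.2]
gripper_width: 15.5
gripper_force: 60.0
```

Emit:
{"api": "step_hand", "payload": {
  "offsets": [
    [[0,0,-0.2,0,0,0],[0,0,-0.4,0,0,0],[0,0,-0.4,0,0,0],[0,0,-0.4,0,0,0],[0,0,0,0,0,0],[0,0,0,0,0,0],[0,0,0,0,0,0],[0,0,0,0,0,0]]
  ]
}}

```text
time_s: 4.25
ee_pos: [496.9, -327.9, 71.3]
ee_rot: [-179.9, 0.1, 23.8]
force: [0.1, -0.2, -0.8]
gripper_width: 15.2
gripper_force: 60.0
```

Converted, -36 mm is -0.72, -15 mm is -0.3.

Emit:
{"api": "step_hand", "payload": {
  "offsets": [
    [[0.1,-0.28,-0.3,0,0,0],[0.28,-0.72,-0.3,0,0,0],[0.28,-0.72,-0.2,0,0,0],[0.28,-0.72,0,0,0,0],[0.28,-0.72,0,0,0,0],[0.28,-0.72,0,0,0,0],[0.28,-0.72,0,0,0,0],[0.28,-0.72,0,0,0,0]]
  ]
}}

```text
time_s: 5.05
ee_pos: [483.8, -41.1, 113.2]
ee_rot: [-180.0, -0.0, 23.8]
force: [-0.0, 0.4, -0.4]
gripper_width: 15.5
gripper_force: 60.0
```

Emit:
{"api": "step_hand", "payload": {
  "offsets": [
    [[0.28,-0.72,0,0,0,0],[0.28,-0.72,0,0,0,0],[0.16,-0.4,0,0,0,0.0444],[0,0,0,0,0,0.0778],[0,0,0,0,0,0.0778],[0,0,0,0,0,0.0778],[0,0,0,0,0,0.0778],[0,0,0,0,0,0.0578]]
  ]
}}

```text
time_s: 5.85
ee_pos: [479.7, 56.1, 113.1]
ee_rot: [-180.0, 0.0, -13.6]
force: [0.8, 0.6, 0.3]
gripper_width: 15.7
gripper_force: 60.0
```

Emit:
{"api": "step_hand", "payload": {
  "offsets": [
    [[0,0,0,0,0,0],[0,0,0,0,0,0],[0,0,0,0,0,0]]
  ]
}}

```text
time_s: 6.15
ee_pos: [480.2, 55.6, 112.7]
ee_rot: [-180.0, -0.0, -13.3]
force: [-0.4, 0.3, -0.5]
gripper_width: 15.8
gripper_force: 60.0
```

Converted, 30 mm is 0.6, 20 mm is 0.4.

Emit:
{"api": "step_hand", "payload": {
  "offsets": [
    [[0.1,-0.16,0.4,0,0,0],[0,-0.08,0.6,0,0,0],[0,0,0.3,0,0,0],[0,0,0.14,0,0,0],[0,0,0,0,0,0],[0,0,0,0,0,0],[0,0,0,0,0,0]]
  ]
}}

```text
time_s: 6.85
ee_pos: [488.9, 65.8, 41.4]
ee_rot: [-180.0, -0.1, -13.4]
force: [0.3, 0.3, -0.2]
gripper_width: 15.5
gripper_force: 60.0
```

Run:
```python
from h import *
np.set_printoptions(precision=1,suppress=True)
f=viewer.grab_frame("wrist");t=viewer.grab_frame("top");s=viewer.grab_frame("side")
cv2.imwrite("pics/w1.png",f);cv2.imwrite("pics/t1.png",t);cv2.imwrite("pics/s1.png",s)
im=np.hstack([cv2.resize(t[130:280,230:380],None,fx=2.6,fy=2.6,interpolation=2),cv2.resize(s[165:315,230:380],None,fx=2.6,fy=2.6,interpolation=2)])
cv2.imwrite("pics/c1.png",im)
st=status.state();print(st["ee_pos"],st["ee_rot"])
np.save("T1.npy",viewer.camera_model("wrist")["T"])
```

```text
[488.5  65.8  41.1] [-180.    -0.1  -13.4]
```

View pics/w1.png

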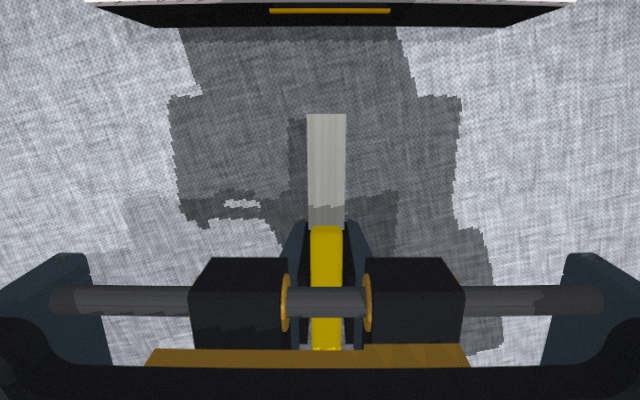

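View pics/c1.png

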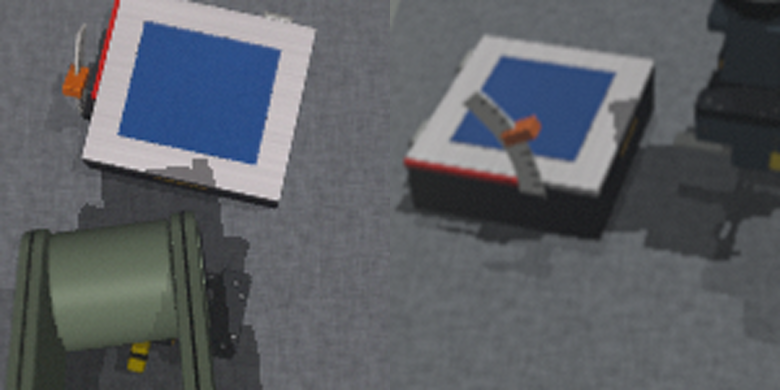

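The wrist view shows the blade tip centred at (326.5,114), 39 px wide, and the yellow slot line from (270,11) to (390,11), level with the blade. The top and side crops show the fixture and marker undisturbed. I'll compute the remaining offsets.

Run:
```python
from h import *
from scipy.spatial.transform import Rotation as Ro
np.set_printoptions(precision=1,suppress=True)
s=status.state();m=viewer.camera_model("wrist");R=Ro.from_euler("xyz",s["ee_rot"],degrees=True).as_matrix()
L=lambda p:R.T@(p-s["ee_pos"])
f=cv2.imread("pics/w1.png")
print("tip z52.5",[L(p) for p in onz(m,[(307,114),(346,114)],52.5)])
for z in(42,44):print(z,[L(p) for p in onz(m,[(269.5,11),(390.5,11)],z)], onz(m,[(330,11)],z))
# blade end and base width -> pitch
k=mask(f,(0,0,130),(179,40,255),(300,100,355,230))
for v in(118,130,150,170,185):
    x=np.where(k[v])[0];print(v,x.min(),x.max())
```

```text
tip z52.5 [array([ 73.8,  -8.4, -11.2]), array([ 73.8,   9.4, -11.3])]
42 [array([118.8, -25.2,  -0.7]), array([118.8,  29.3,  -0.7])] [[603.5  36.3  42. ]]
44 [array([118.4, -24.9,  -2.7]), array([118.4,  29. ,  -2.7])] [[603.1  36.4  44. ]]
118 307 345
130 307 345
150 307 344
170 308 344
185 308 344
```

Converted, 15 mm is 0.3, 1.5 mm is 0.03.

Emit:
{"api": "step_hand", "payload": {
  "offsets": [
    [[0.3,0.03,0,0,0,0],[0.3,0,0,0,0,0],[0.16,0,0,0,0,0],[0.1,0,0,0,0,0],[0.1,0,0,0,0,0],[0.1,0,0,0,0,0],[0.1,0,0,0,0,0],[0,0,0,0,0,0]]
  ]
}}

```text
time_s: 7.8
ee_pos: [544.7, 50.8, 40.5]
ee_rot: [-180.0, -0.0, -13.4]
force: [1.2, 0.4, -0.4]
gripper_width: 16.0
gripper_force: 60.0
```

Emit:
{"api": "step_hand", "payload": {
  "offsets": [
    [[0.1,0,0,0,0,0],[0.1,0,0,0,0,0],[0.1,0,0,0,0,0],[0.1,0,0,0,0,0],[0,0,0,0,0,0],[0,0,0,0,0,0]]
  ]
}}

```text
time_s: 8.4
ee_pos: [563.5, 46.2, 40.3]
ee_rot: [180.0, 0.0, -13.4]
force: [-0.7, 0.6, -0.9]
gripper_width: 15.7
gripper_force: 60.0
```

Run:
```python
from h import *
s=viewer.grab_frame("side");cv2.imwrite("pics/s2.png",s);w=viewer.grab_frame("wrist");cv2.imwrite("pics/w2.png",w)
cv2.imwrite("pics/c2.png",np.hstack([cv2.resize(s[165:285,220:360],None,fx=2.8,fy=2.8,interpolation=2),cv2.resize(w,(538,336))])[:, :800])
```

```text
(no output)
```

View pics/c2.png

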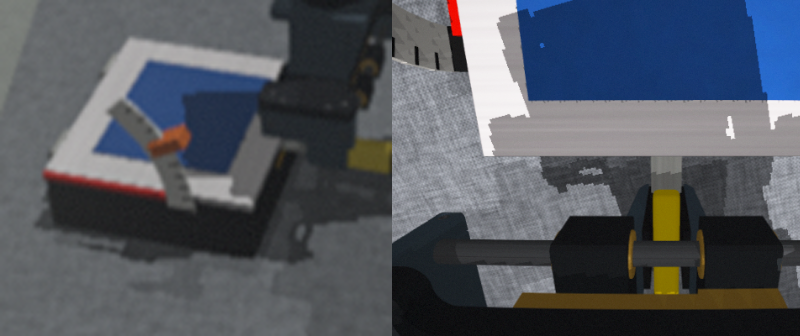

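The blade is in the slot by about 30 mm with no contact force, and the gripper is clear of the lid. Now I'll lift a little with the blade level; the tip bears on the lid's underside about 150 mm from the hinge.

Converted, -5 mm is -0.1, -4 mm is -0.08.

Emit:
{"api": "step_hand", "payload": {
  "offsets": [
    [[0,0,-0.06,0,0,0],[0,0,-0.06,0,0,0],[0,0,-0.08,0,0,0],[0,0,-0.08,0,0,0],[0.01,0,-0.1,0,0,0],[0,0,0,0,0,0],[0,0,0,0,0,0],[0,0,0,0,0,0]]
  ]
}}

```text
time_s: 9.3
ee_pos: [563.8, 46.1, 59.2]
ee_rot: [180.0, 0.0, -13.4]
force: [0.4, 0.5, -5.2]
gripper_width: 15.8
gripper_force: 60.0
```

Run:
```python
from h import *
w=viewer.grab_frame("wrist");cv2.imwrite("pics/w3.png",w);print(status.state()["torque"])
```

```text
[0.07664808 0.25073221 0.00705436]
```

Converted, -6 mm is -0.12, 2.4 mm is 0.048.

Emit:
{"api": "step_hand", "payload": {
  "offsets": [
    [[0.016,0,-0.12,0,0,0],[0.02,0,-0.12,0,0,0],[0.024,0,-0.12,0,0,0],[0.03,0,-0.12,0,0,0],[0.036,0,-0.12,0,0,0],[0.04,0,-0.12,0,0,0],[0.044,0,-0.12,0,0,0],[0.048,0,-0.12,0,0,0]]
  ]
}}

```text
time_s: 10.15
ee_pos: [576.6, 43.0, 107.9]
ee_rot: [180.0, 0.0, -13.4]
force: [-2.2, 0.2, -4.2]
gripper_width: 15.5
gripper_force: 60.0
```

Emit:
{"api": "step_hand", "payload": {
  "offsets": [
    [[0.04,0,-0.08,0,0,0],[0.03,0,-0.06,0,0,0],[0,0,0,0,0,0],[0,0,0,0,0,0],[0,0,0,0,0,0]]
  ]
}}

```text
time_s: 10.65
ee_pos: [579.8, 42.3, 114.1]
ee_rot: [180.0, 0.0, -13.4]
force: [-2.0, 0.4, -4.4]
gripper_width: 15.6
gripper_force: 60.0
```

Run:
```python
from h import *
s=viewer.grab_frame("side");t=viewer.grab_frame("top");w=viewer.grab_frame("wrist")
for n,x in zip("stw",(s,t,w)):cv2.imwrite(f"pics/{n}4.png",x)
cv2.imwrite("pics/c4.png",np.hstack([cv2.resize(s[150:270,220:340],(400,400),interpolation=2),cv2.resize(w,(640,400))[:,:400]]))
```

```text
(no output)
```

View pics/c4.png

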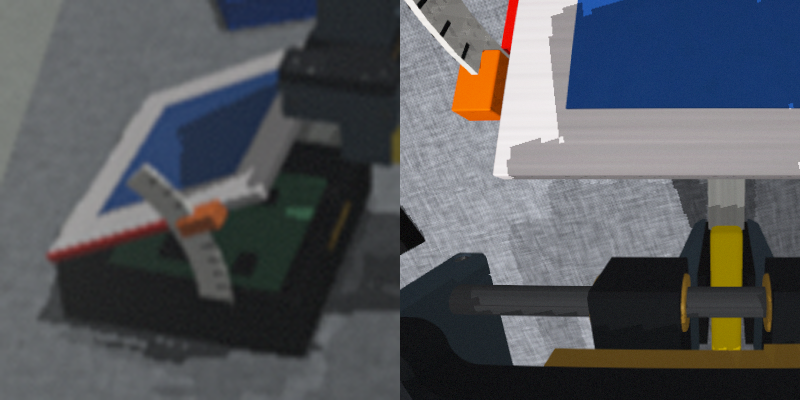

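The side crop shows the lid raised, with the red bar ending at the orange marker; the wrist view shows the gripper well off the lid edge. I'll measure both angles by casting rays onto the side planes.

Run:
```python
from h import *
np.set_printoptions(precision=3,suppress=True)
a=np.radians(-13.4);X=np.array([np.cos(a),np.sin(a),0]);Y=np.array([-np.sin(a),np.cos(a),0]);H=np.array([694.9,16.7,0])+90*X+[0,0,55]
ms=viewer.camera_model("side")
def plane(uv,y):
    o,d=ray(ms,uv);p=o+d*((y-(o-H)@Y)/(d@Y))[:,None]-H
    return np.c_[-(p@X),p[:,2]]
ang=lambda q:np.arctan2(q[:,1],q[:,0])
for n,roi in(("s1",(265,195,300,235)),("s4",(265,195,300,235))):
    s=cv2.imread(f"pics/{n}.png");k=mask(s,(3,140,80),(16,255,255),roi)
    u=np.argwhere(k)[:,::-1].astype(float)
    th=ang(plane(u,120));lo=np.percentile(th,3);th2=ang(plane(u,102));hi=np.percentile(th2,97)
    r=np.hypot(*plane(u,120).T)
    print(n,"marker: bottom",lo,"->",lo+.044,"top",hi,"->",hi-.044,"mean",(lo+hi)/2,"mid-plane centroid",ang(plane(u.mean(0)[None],111)),"n",len(u))
for n in("s0","s4"):
    s=cv2.imread(f"pics/{n}.png");k=mask(s,(0,130,80),(2,255,255),(225,160,300,260))|mask(s,(172,130,80),(179,255,255),(225,160,300,260))
    u=np.argwhere(k)[:,::-1].astype(float);q=plane(u,103);p=np.polyfit(*q.T,1)
    print(n,"pointer n",len(u),"slope angle",np.arctan(p[0]),"offset",p[1],"mean dir",ang(q.mean(0)[None]),"range",q[:,0].min(),q[:,0].max())
```

```text
s1 marker: bottom 0.509995052899059 -> 0.553995052899059 top 0.5327026162966261 -> 0.4887026162966261 mean 0.5213488345978425 mid-plane centroid [0.522] n 55
s4 marker: bottom 0.49659635720542905 -> 0.5405963572054291 top 0.5306418669705345 -> 0.4866418669705345 mean 0.5136191120879818 mid-plane centroid [0.511] n 76[ WARN:0@0.653] global loadsave.cpp:275 findDecoder imread_('pics/s0.png'): can't open/read file: check file path/integrity
Traceback (most recent call last):
  File "h.py", line 15, in mask
    k=cv2.inRange(cv2.cvtColor(f,cv2.COLOR_BGR2HSV),np.array(lo),np.array(hi))
                  ~~~~~~~~~~~~^^^^^^^^^^^^^^^^^^^^^
cv2.error: OpenCV(4.12.0) /io/opencv/modules/imgproc/src/color.cpp:199: error: (-215:Assertion failed) !_src.empty() in function 'cvtColor'
```

Run:
```python
from h import *
a=np.radians(-13.4);X=np.array([np.cos(a),np.sin(a),0]);Y=np.array([-np.sin(a),np.cos(a),0]);H=np.array([694.9,16.7,0])+90*X+[0,0,55]
ms=viewer.camera_model("side")
def plane(uv,y):
    o,d=ray(ms,uv);p=o+d*((y-(o-H)@Y)/(d@Y))[:,None]-H
    return np.c_[-(p@X),p[:,2]]
for n in("side0","s1","s4"):
    s=cv2.imread(f"pics/{n}.png");r=(225,160,300,260);k=mask(s,(0,140,80),(2,255,255),r)|mask(s,(172,140,80),(179,255,255),r)
    u=big(k) if 0 else np.argwhere(k)[:,::-1].astype(float);q=plane(u,103)
    q=q[np.abs(q[:,1]-np.polyval(np.polyfit(*q.T,1),q[:,0]))<6];p=np.polyfit(*q.T,1)
    print(n,len(u),"slope angle %.3f offset %.1f range %.0f %.0f"%(np.arctan(p[0]),p[1],q[:,0].min(),q[:,0].max()))
```

```text
side0 68 slope angle 0.001 offset 3.0 range 5 109
s1 67 slope angle 0.000 offset 3.0 range 5 109
s4 49 slope angle 0.490 offset 2.0 range 5 92
```

The lid is at 0.49 rad, reading 0.00 when shut, and the marker is at about 0.515. That leaves roughly 4 mm to lift.

Converted, -2 mm is -0.04, -1.5 mm is -0.03.

Emit:
{"api": "step_hand", "payload": {
  "offsets": [
    [[0.02,0,-0.04,0,0,0],[0.02,0,-0.03,0,0,0],[0,0,0,0,0,0],[0,0,0,0,0,0],[0,0,0,0,0,0],[0,0,0,0,0,0],[0,0,0,0,0,0],[0,0,0,0,0,0]]
  ]
}}

```text
time_s: 11.6
ee_pos: [581.9, 41.9, 117.9]
ee_rot: [180.0, 0.0, -13.4]
force: [-2.3, 0.7, -3.3]
gripper_width: 15.4
gripper_force: 60.0
```

Run:
```python
from h import *
a=np.radians(-13.4);X=np.array([np.cos(a),np.sin(a),0]);Y=np.array([-np.sin(a),np.cos(a),0]);H=np.array([694.9,16.7,0])+90*X+[0,0,55]
ms=viewer.camera_model("side")
def plane(uv,y):
    o,d=ray(ms,uv);p=o+d*((y-(o-H)@Y)/(d@Y))[:,None]-H
    return np.c_[-(p@X),p[:,2]]
s=viewer.grab_frame("side");cv2.imwrite("pics/s5.png",s);w=viewer.grab_frame("wrist")
r=(225,160,300,260);k=mask(s,(0,140,80),(2,255,255),r)|mask(s,(172,140,80),(179,255,255),r)
q=plane(np.argwhere(k)[:,::-1],103);q=q[np.abs(q[:,1]-np.polyval(np.polyfit(*q.T,1),q[:,0]))<6];print(np.arctan(np.polyfit(*q.T,1)[0]))
u=np.argwhere(mask(s,(3,140,80),(16,255,255),(265,195,300,235)))[:,::-1];q=plane(u.mean(0)[None],111);print("marker",np.arctan2(q[0,1],q[0,0]))
cv2.imwrite("pics/c5.png",np.hstack([cv2.resize(s[150:270,220:340],(400,400),interpolation=2),cv2.resize(w,(640,400))[:,:400]]))
```

```text
0.5162767577746172
marker 0.5131986094216684
```

View pics/c5.png

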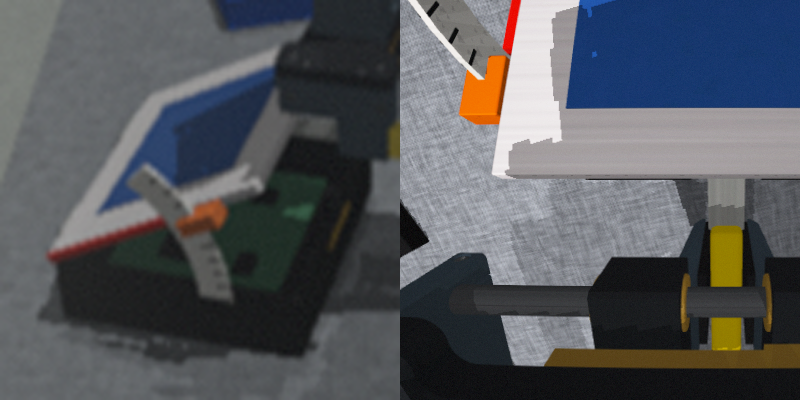

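The lid is at 0.516 rad against the marker's 0.513. The picture shows the pointer meeting the marker, which is still in place, with the tool gripped and the gripper clear of the lid.

```bash
python3 -c "
from workcell import env, viewer, status, job_done
print(job_done())"
```

```text
the job is handed in; nothing more can be done
None
```

The job is handed in at about 12 s: the pry tool is still in the gripper, holding the lid still at about 0.516 rad against a measured marker angle of 0.513 (tolerance 0.07); the judge gave no result.

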